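# Restart a crossed screw plug in a rubber-mounted socket

## Robot

A 7-joint arm with a two-finger parallel gripper is mounted at the origin on the work surface. World frame = base frame: x ahead of the robot, y to its left, z up, the work surface at z = 0. Lengths are in m, angles in rad, forces in N, time in s.
With the tool pointing down it reaches from about 0.4 to 0.85 m from the base axis. Payload 10.4 kg.
Tool frame: the origin (TCP) lies between the finger pads; the fingertips stand tcp_to_tips ahead of it and the grasp point (between the pads) lies 8 mm behind it (tcp_to_tips is the distance from the TCP to the fingertips, in m); z points along the fingers, y is the line along which they close (so a half turn about z gives the same grasp; the last joint's range is limited). The gripper opens to 85 mm and grips with 20 to 120 N. Pads are 22 mm wide; open, the fingers measure 114 mm over their backs; the gripper's body (76 mm by 85 mm) begins 54 mm behind the grasp point. The pads swing forward as they close: fully open they stand 13 mm farther back than shut.
Start: joints at [-1.254, 0.332, -0.065, 1.46, 0.022, 1.35, -0.088], TCP at [0.208, 0.589, 0.219] pointing down, gripper open.
Joint ranges: [-2.6, 2.6], [-0.5, 2.12], [-1.47, 1.34], [0.16, 2.42], [-1.27, 4.41], [0.06, 2.06], [-2.6, 2.6]. Speed limits (rad/s): [2.22, 2.22, 2.79, 2.79, 3.14, 3.14, 3.14].

## Interface

Orientations are given as a unit quaternion [x, y, z, w].
In Python, from workcell import * gives the robot as it stands.
- The arm moves only by the tool apply_moves, never from a script. Its argument "rows" is a list of rows, each an object of numbers: "x", "y", "z": the shift along the tool's x, y, z in mm; "ax", "ay", "az": the turn, a rotation vector about the tool's x, y, z in degrees; "gripper": the closure, from 0 (fully open) to 1 (shut). A call has 1 to 5 rows; each row shifts and turns the commanded pose from where the row before left it, along the tool's axes as they then stand; what a row does not reach is not made up. A row lasts 1/12 s, in which the tool goes at most 41.7 mm and 7.16 degrees, less where a joint would pass 70% of its speed; a pose out of reach is approached as far as the arm can. A call with a gripper value outside its range is refused whole. The fingers move at their own pace and stop on an object; "newtons" is the grip in N (left out, the last holds). Time passes only in rows, so rows that do not move let the fingers close. It gives the time, the measured TCP pose, the force, the opening and the grip force at its end, in the units of the state.
- get_obs(): the state, without advancing time (a new reading comes with each control period).
- camera(name): name is "scene" or "top" or "wrist"; returns a dict with "color" (384x512x3 uint8, red, green, blue), "fov_y" (degrees; the focal length in pixels is half the picture's height over the tangent of half this angle, whatever the lens; pixels are square), "cx", "cy" (the principal point, pixels), "rvec" (rotation vector, rad) and "tvec" (3), from world to camera coordinates, as OpenCV has them. Camera axes: x right, y down, z forward; pixel columns grow to the right and rows downward; lengths in m; the calibration is good to about 2 mm. The wrist camera is an equidistant fisheye: a pixel r from the principal point sees the ray r / f radians off the axis. A picture is of the moment at which its call begins. There is no depth.
- hand_in(): hands the job in; it is judged then, once.
The state is a dict: "clock": time; "joint_pos": joint angles; "joint_velocities": joint speeds; "tau": joint torques, N m; "position": TCP position; "ee_rot": TCP orientation; "ft_force": force on the tool from outside, world axes, zero at the start; "torque": the same for the moment, N m; "grip_width": opening from 0.0 (shut) to 1.0 (fully open); "grasp_force": force on a finger pad.
Only numpy, scipy, OpenCV 4.12 (cv2) and the standard library are available. Lean on these libraries where they do the work, as an engineer would, in place of code of your own. Each camera call takes 0.05 s, during which the arm holds its last target. There are 200 camera calls.

## Task

Take the orange screw plug out of its blue parking ring and screw it clockwise, fully home, into the brass socket of the upturned black appliance base, then let go. Start it gently: one of the thread's starts is spoiled and crosses, so if it binds after only a short turn, stop at once, turn it back a little, lift it clear, turn it further round and start it again on the good thread. Never wrench or push hard on the soft rubber-mounted socket, and leave the base's neighbours (torch, screwdriver, jar, small box) where they are.

Things in the scene. Friction and masses are not known exactly. Their poses are not given: they have to be found in the camera images.
- plug_center (a point): Orange screw plug, 68 mm tall, about 80 g, parked upright, hanging by its flange in the blue ring. The point is on its axis, half-way up, on the top face of its flange (53 mm diameter, 5 mm thick, below the point); z is the axis, up. Above the point stands its round fluted knob, 42 mm diameter, 34 mm tall: grip it at any yaw.
- plug_pins (a point): Point on the plug's axis 20 mm below plug_center: centre of its two thread pins, steel, 5 mm diameter, reaching 21 mm to either side along the plug's x. They stand out of a shank of 24 mm diameter that runs from the flange to 34 mm below plug_center, the last 10 mm tapering to 14 mm.
- parts_ring: Fixed blue ring that parks the plug: 72 mm outer diameter at the foot, 66 mm at the top, 32 mm tall, 49 mm bore; origin at the centre of its underside on the bench.
- base_top (a point): Fixed upturned black appliance base, a disc of 170 mm diameter and 36 mm height with a central opening; the point is the centre of its flat top face, z up. It does not move.
- socket_mouth (a point): Brass socket standing up in the middle of the base, 58 mm outer diameter, 47 mm bore; the point is the centre of its rim, 16 mm above the base's top, z up. Height of plug_center above it: 19 mm with the pins riding on top of the thread, 10 mm when they have dropped into a start, 6 mm fully home (flange 1 mm above the rim).
- rubber_mount (a point): Point on the socket's axis level with the base's top: black rubber ring carrying the socket. It yields to pushing down (nothing up to about 2 N, then 1.1 mm per N) and to twisting (0.85 rad per N m), and springs back. Pushed more than 9 mm down, or twisted more than 0.35 rad (about 0.4 N m), it tears.
- thread_top (a point): Top of the hidden thread on the socket's axis, 3 mm below the rim. All repeats every half turn; its angle differs each time and is not told by any yaw here. Between the starts the pins slide freely on top; inside a start they cannot pass on without a lift of over 9 mm. Good start: pins drop in anywhere over 0.36 rad, then screw 0.9 to 1.25 rad clockwise, sinking 4 mm, to the solid home stop.
- base: Upturned black appliance base, fixed, as base_top; origin at the centre of its underside. Its socket's spoiled start begins 0.5 rad clockwise past the home position: the pins drop in just the same over 0.36 rad but bind solidly after 0.2 to 0.6 rad more, with no sinking. To get out, turn back 0.43 rad from where they bind and lift; the middle of the next good start is 0.95 rad clockwise of where they bind.
- torch: Black pocket torch lying on the bench, 92 mm long, 30 mm across; origin at the centre of its underside, x along it. Leave alone.
- screwdriver: Screwdriver with black handle lying on the bench, x along it towards the tip; origin at its underside. Leave alone.
- jar: Small glass jar with lid, 44 mm diameter, 55 mm tall; origin at the centre of its underside. Leave alone.
- small_box: Clear box with white lid, 94 x 124 x 32 mm; origin at the centre of its underside. Leave alone.

How it is judged:
On the way:
1. the plug is set upright in the mouth of the socket, on or in its thread (horizontal distance between plug_center and socket_mouth below 0.004 m and z of plug_center in the frame of socket_mouth below 0.021 m and angle between plug_center's own z axis and vertical below 0.12 rad), for 0.1 s.
At the end, for the whole second after the job is handed in: The plug stands upright (within 0.1 rad) and released in the brass socket, its axis within 4 mm of the socket's, screwed home so that plug_center is less than 7.8 mm above the socket's rim (home is 6 mm), and the socket is no longer twisted (within 0.1 rad) (horizontal distance between plug_center and socket_mouth below 0.004 m and z of plug_center in the frame of socket_mouth between 0.002 and 0.0078 m and angle between plug_center's own z axis and vertical below 0.1 rad and contact force between the fingers and anything else below 0.2 N and angle between the x axis of socket_mouth and the x axis of base_top, either way round below 0.1 rad); the robot touches nothing.
It fails at once if the socket is wrenched: twisted more than 0.35 rad in its rubber mount (angle between the x axis of socket_mouth and the x axis of base_top, either way round above 0.35 rad).
It fails at once if the socket is pushed more than 9 mm down into its rubber mount (z of socket_mouth in the frame of base_top below 0.007 m).
It fails at once if the torch, screwdriver, jar or small box is moved more than 15 mm (distance of any of torch, screwdriver, jar, small_box from where it was at the start of the episode above 0.015 m).
It also fails if it takes over 64 s, if anything falls off the work surface, if the arm or the gripper's body presses on something with over 40 N, if the wrist force passes 120 N, or if a joint passes its speed limit or range.

## Working session

There is one attempt and no reset: what is moved stays moved. The work goes in short steps, Python scripts to look and compute and a tool call to move; the robot and the scene stay as the last step left them, time stands still between calls to the robot, and variables do not carry over. Pictures are saved under pics/ and viewed, at most 10 in all, crops included, and the job is handed in when it is done.

Besides the shell and the picture viewer there is one more tool, called after "Call:" as a command line: name --argument value ..., lists and objects as JSON in quotes. apply_moves: Moves the arm, as the interface text tells. Its arguments: {"type":"object","properties":{"rows":{"type":"array","items":{"type":"object","properties":{"x":{"type":"number"},"y":{"type":"number"},"z":{"type":"number"},"ax":{"type":"number"},"ay":{"type":"number"},"az":{"type":"number"},"gripper":{"type":"number"}}}},"newtons":{"type":"number"}},"required":["rows"]}

```bash
mkdir -p pics; python3 - <<'E'
from workcell import *
import cv2
o=get_obs();print({k:o[k] for k in('clock','position','ee_rot','grip_width')})
import workcell;print([n for n in dir(workcell) if not n.startswith('_')])
for n in('scene','top'):
    c=camera(n);print(n,c['fov_y'],c['cx'],c['cy'],c['rvec'],c['tvec']);cv2.imwrite(f'pics/{n}0.png',c['color'][:,:,::-1])
E
```

```text
{'clock': 0.0, 'position': array([0.20817946, 0.58890162, 0.21811214]), 'ee_rot': array([ 1.69063319e-01,  9.85604944e-01, -6.94006860e-04, -8.36248322e-05]), 'grip_width': 0.9945832162764404}
['MotionError', 'camera', 'get_obs', 'hand_in', 'tcp_to_tips']
scene 43.93115240609966 251.49746387611773 195.91928535506185 [ 2.05539078  1.58708529 -0.51110722] [-0.13560593 -0.45090707  1.55552179]
top 55.384401890112784 258.6451333785148 186.17798985181813 [ 2.11844144 -2.11047093  0.22421781] [-0.01375003  0.62058349  0.97965886]
```

View pics/top0.png

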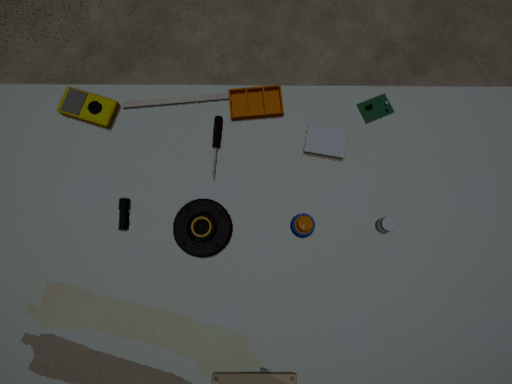

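View pics/scene0.png

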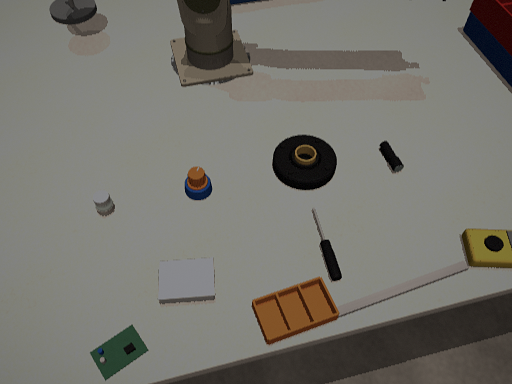

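The top view shows the base with its brass socket at about (203,228) and the plug in its ring at (303,225). The scene view shows the socket at (306,155) and the plug at (197,178). The arm itself is out of frame.

```bash
cat > h.py <<'E'
from workcell import *
import cv2, numpy as np
from scipy.spatial.transform import Rotation as R
def rays(c,px,fish=False):
    f=192/np.tan(np.radians(c['fov_y']/2)); p=(np.atleast_2d(px)-[c['cx'],c['cy']])/f
    if fish:
        r=np.linalg.norm(p,axis=1,keepdims=True); d=np.hstack([p/np.maximum(r,1e-9)*np.sin(r),np.cos(r)])
    else: d=np.hstack([p,np.ones((len(p),1))])
    M=R.from_rotvec(c['rvec']).as_matrix(); return -M.T@c['tvec'], d@M
def onplane(c,px,z,fish=False):
    o,d=rays(c,px,fish); return o+d*((z-o[2])/d[:,2])[:,None]
def proj(c,P):
    f=192/np.tan(np.radians(c['fov_y']/2)); q=R.from_rotvec(c['rvec']).as_matrix()@P+c['tvec']; return q[:2]/q[2]*f+[c['cx'],c['cy']]
def mask(c,lo,hi):
    return cv2.inRange(cv2.cvtColor(c['color'],cv2.COLOR_RGB2HSV),lo,hi)
def blobs(m,amin=20):
    n,l,s,ce=cv2.connectedComponentsWithStats(m); return [(s[i],ce[i],np.argwhere(l==i)[:,::-1]) for i in range(1,n) if s[i][4]>=amin]
def circ(P):  # algebraic circle fit
    A=np.c_[2*P[:,:2],np.ones(len(P))]; s=np.linalg.lstsq(A,(P[:,:2]**2).sum(1),rcond=None)[0]
    return s[:2],np.sqrt(s[2]+s[:2]@s[:2])
E
python3 - <<'E'
from h import *
for n in('top','scene'):
    c=camera(n); print(n,'tcp px',proj(c,get_obs()['position']))
    for name,lo,hi,z in(('orange',(5,150,60),(20,255,255),.06),('blue',(105,120,40),(125,255,255),.02),('brass',(18,80,60),(32,255,255),.052)):
        for s,ce,p in blobs(mask(c,lo,hi)): print(name,s,ce.round(1),onplane(c,ce,z).round(4)[0])
E
```

```text
top tcp px [-14.01937108 353.82287861]
orange [ 228   85   56   33 1345] [255.3 102.1] [ 8.802e-01 -6.000e-04  6.000e-02]
orange [295 216  18  17 218] [303.5 223.8] [ 0.5142 -0.1377  0.06  ]
blue [292 214  23  22 122] [301.8 225.4] [ 0.5137 -0.1378  0.02  ]
brass [ 57  87  60  39 867] [ 91.5 107.9] [0.8625 0.4936 0.052 ]
brass [266  91  11  12  34] [271.3  96.1] [ 0.904  -0.0491  0.052 ]
brass [248  92  14   7  29] [254.2  94.7] [0.908 0.003 0.052]
brass [232  96  19  20 145] [240.8 107.8] [0.8652 0.0432 0.052 ]
brass [272  96   8  10  30] [276.6 101. ] [ 0.8879 -0.0652  0.052 ]
brass [248  98  16  16  99] [256.1 106.4] [ 0.8701 -0.0029  0.052 ]
brass [265 104  16  10  63] [271.1 109. ] [ 0.8617 -0.0485  0.052 ]
brass [191 217  20  20 106] [200.5 226.5] [0.5064 0.1522 0.052 ]
brass [298 217  15  13 133] [304.9 222.9] [ 0.5176 -0.1427  0.052 ]
scene tcp px [423.49598329   6.86367256]
orange [297 147  14   9  69] [303.3 150.1] [0.5058 0.1471 0.06  ]
orange [296 157  19   7  38] [305.2 161.3] [0.5434 0.1397 0.06  ]
orange [187 167  21  23 348] [196.4 178.6] [ 0.5285 -0.1406  0.06  ]
orange [ 252  277   87   67 3239] [293.9 310.1] [ 0.9188 -0.0104  0.06  ]
blue [230   0  19   3  37] [236.8   0.6] [-0.2662  0.1553  0.02  ]
blue [185 175  27  25 285] [198.3 191.1] [ 0.5377 -0.141   0.02  ]
blue [ 98 348   5   6  24] [ 99.8 350.6] [ 0.8866 -0.4135  0.02  ]
brass [295 145  22  19 184] [305.1 153.3] [0.5112 0.1509 0.052 ]
brass [ 465  229   47   39 1328] [488.4 248.6] [0.8872 0.4632 0.052 ]
```

```bash
cat >> h.py <<'E'
def plan(dest,yaw_deg,n,level=True):
    "n rows from present pose to world dest with total turn yaw_deg about tool z"
    o=get_obs(); p=np.array(o['position']); Q=R.from_quat(o['ee_rot']); st=(np.array(dest)-p)/n; a=yaw_deg/n
    for i in range(n):
        t=Q.inv().apply(st)*1000; print('{"x":%.1f,"y":%.1f,"z":%.1f,"az":%.1f}'%(*t,a),end=',' if i%5<4 else '\n'); Q=Q*R.from_rotvec([0,0,np.radians(a)])
    print()
E
python3 - <<'E'
from h import *
print(tcp_to_tips); plan([.49,-.137,.2],-44,20)
E
```

```text
0.011
{"x":-25.4,"y":-29.5,"z":0.9,"az":-2.2},{"x":-24.2,"y":-30.5,"z":0.9,"az":-2.2},{"x":-23.0,"y":-31.4,"z":0.9,"az":-2.2},{"x":-21.8,"y":-32.3,"z":0.9,"az":-2.2},{"x":-20.6,"y":-33.1,"z":0.9,"az":-2.2}
{"x":-19.3,"y":-33.8,"z":0.9,"az":-2.2},{"x":-18.0,"y":-34.5,"z":0.9,"az":-2.2},{"x":-16.6,"y":-35.2,"z":0.9,"az":-2.2},{"x":-15.3,"y":-35.8,"z":0.9,"az":-2.2},{"x":-13.9,"y":-36.4,"z":0.9,"az":-2.2}
{"x":-12.5,"y":-36.9,"z":0.9,"az":-2.2},{"x":-11.0,"y":-37.3,"z":0.9,"az":-2.2},{"x":-9.6,"y":-37.7,"z":0.9,"az":-2.2},{"x":-8.1,"y":-38.1,"z":0.9,"az":-2.2},{"x":-6.7,"y":-38.4,"z":0.9,"az":-2.2}
{"x":-5.2,"y":-38.6,"z":0.9,"az":-2.2},{"x":-3.7,"y":-38.8,"z":0.9,"az":-2.2},{"x":-2.2,"y":-38.9,"z":0.9,"az":-2.2},{"x":-0.7,"y":-38.9,"z":0.9,"az":-2.2},{"x":0.8,"y":-38.9,"z":0.9,"az":-2.2}
```

Call:
apply_moves --rows '[{"x": -25, "y": -29.5, "z": 1, "az": -2.2}, {"x": -24, "y": -30.5, "z": 1, "az": -2.2}, {"x": -23, "y": -31.5, "z": 1, "az": -2.2}, {"x": -22, "y": -32, "z": 1, "az": -2.2}, {"x": -20.5, "y": -33, "z": 1, "az": -2.2}]'

```text
invalid input at $.rows[0]: expected keys x, y, z, ax, ay, az, gripper
```

Call:
apply_moves --rows '[{"x": -19.5, "y": -34, "z": 1, "az": -2.2}, {"x": -18, "y": -34.5, "z": 1, "az": -2.2}, {"x": -16.5, "y": -35, "z": 1, "az": -2.2}, {"x": -15.5, "y": -36, "z": 1, "az": -2.2}, {"x": -14, "y": -36.5, "z": 1, "az": -2.2}]'

```text
invalid input at $.rows[0]: expected keys x, y, z, ax, ay, az, gripper
```

Call:
apply_moves --rows '[{"x": -12.5, "y": -37, "z": 1, "az": -2.2}, {"x": -11, "y": -37.5, "z": 1, "az": -2.2}, {"x": -9.5, "y": -37.5, "z": 1, "az": -2.2}, {"x": -8, "y": -38, "z": 1, "az": -2.2}, {"x": -6.5, "y": -38.5, "z": 1, "az": -2.2}]'

```text
invalid input at $.rows[0]: expected keys x, y, z, ax, ay, az, gripper
```

Call:
apply_moves --rows '[{"x": -5, "y": -38.5, "z": 1, "az": -2.2}, {"x": -3.5, "y": -39, "z": 1, "az": -2.2}, {"x": -2, "y": -39, "z": 1, "az": -2.2}, {"x": -0.5, "y": -39, "z": 1, "az": -2.2}, {"x": 1, "y": -39, "z": 1, "az": -2.2}]'

```text
invalid input at $.rows[0]: expected keys x, y, z, ax, ay, az, gripper
```

```bash
python3 - <<'E'
from h import *
o=get_obs();print({k:o[k].round(4) if hasattr(o[k],'round') else o[k] for k in('clock','position','ee_rot','joint_pos','joint_velocities','ft_force')})
c=camera('wrist');print(c['fov_y'],c['cx'],c['cy'],-R.from_rotvec(c['rvec']).as_matrix().T@c['tvec'])
cv2.imwrite('pics/w1.png',c['color'][:,:,::-1])
E
```

```text
{'clock': 0.2, 'position': array([0.2082, 0.5891, 0.2184]), 'ee_rot': array([ 1.691e-01,  9.856e-01, -4.000e-04, -1.000e-04]), 'joint_pos': array([-1.2536,  0.3326, -0.0647,  1.4606,  0.0216,  1.3499, -0.0885]), 'joint_velocities': array([-0.0005, -0.0004,  0.0006, -0.0038, -0.0019, -0.0004,  0.0028]), 'ft_force': array([-0.5686, -0.0136, -0.597 ])}
65.70646984690485 255.47005529351435 194.0655517229297 [0.12761441 0.61716594 0.37239208]
```

View pics/w1.png

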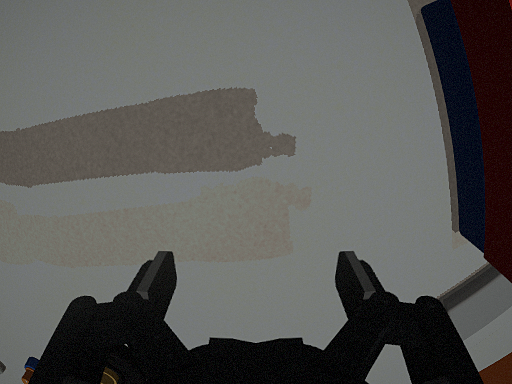

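The calls were refused because every key must be present, so the arm has not moved. The wrist picture shows only the fingers at the bottom, around (160,270) and (350,270).

Call:
apply_moves --rows '[{"x": -25, "y": -29.5, "z": 1, "ax": 0, "ay": 0, "az": -2.2, "gripper": 0}, {"x": -24, "y": -30.5, "z": 1, "ax": 0, "ay": 0, "az": -2.2, "gripper": 0}, {"x": -23, "y": -31.5, "z": 1, "ax": 0, "ay": 0, "az": -2.2, "gripper": 0}, {"x": -22, "y": -32, "z": 1, "ax": 0, "ay": 0, "az": -2.2, "gripper": 0}, {"x": -20.5, "y": -33, "z": 1, "ax": 0, "ay": 0, "az": -2.2, "gripper": 0}]'

```text
clock: 0.67
position: [0.2787, 0.4063, 0.2137]
ee_rot: [0.073, 0.997, 0.0, -0.0]
ft_force: [0.8, -0.4, 0.2]
grip_width: 1.0
grasp_force: 0.0
```

Call:
apply_moves --rows '[{"x": -19.5, "y": -34, "z": 1, "ax": 0, "ay": 0, "az": -2.2, "gripper": 0}, {"x": -18, "y": -34.5, "z": 1, "ax": 0, "ay": 0, "az": -2.2, "gripper": 0}, {"x": -16.5, "y": -35, "z": 1, "ax": 0, "ay": 0, "az": -2.2, "gripper": 0}, {"x": -15.5, "y": -36, "z": 1, "ax": 0, "ay": 0, "az": -2.2, "gripper": 0}, {"x": -14, "y": -36.5, "z": 1, "ax": 0, "ay": 0, "az": -2.2, "gripper": 0}]'

```text
clock: 1.08
position: [0.3495, 0.2245, 0.209]
ee_rot: [-0.023, 1.0, 0.0, 0.0]
ft_force: [1.3, 0.1, 0.2]
grip_width: 0.999
grasp_force: 0.0
```

Call:
apply_moves --rows '[{"x": -12.5, "y": -37, "z": 1, "ax": 0, "ay": 0, "az": -2.2, "gripper": 0}, {"x": -11, "y": -37.5, "z": 1, "ax": 0, "ay": 0, "az": -2.2, "gripper": 0}, {"x": -9.5, "y": -37.5, "z": 1, "ax": 0, "ay": 0, "az": -2.2, "gripper": 0}, {"x": -8, "y": -38, "z": 1, "ax": 0, "ay": 0, "az": -2.2, "gripper": 0}, {"x": -6.5, "y": -38.5, "z": 1, "ax": 0, "ay": 0, "az": -2.2, "gripper": 0}]'

```text
clock: 1.5
position: [0.4194, 0.0428, 0.2041]
ee_rot: [-0.119, 0.993, 0.0, 0.0]
ft_force: [1.9, 0.0, 0.5]
grip_width: 0.998
grasp_force: 0.0
```

Call:
apply_moves --rows '[{"x": -5, "y": -38.5, "z": 1, "ax": 0, "ay": 0, "az": -2.2, "gripper": 0}, {"x": -3.5, "y": -39, "z": 1, "ax": 0, "ay": 0, "az": -2.2, "gripper": 0}, {"x": -2, "y": -39, "z": 1, "ax": 0, "ay": 0, "az": -2.2, "gripper": 0}, {"x": -0.5, "y": -39, "z": 1, "ax": 0, "ay": 0, "az": -2.2, "gripper": 0}, {"x": 1, "y": -39, "z": 1, "ax": 0, "ay": 0, "az": -2.2, "gripper": 0}]'

```text
clock: 1.92
position: [0.4891, -0.1394, 0.1993]
ee_rot: [-0.214, 0.977, -0.0, 0.001]
ft_force: [0.5, 1.0, 0.2]
grip_width: 0.998
grasp_force: 0.0
```

```bash
python3 - <<'E'
from h import *
o=get_obs();print({k:o[k].round(4) if hasattr(o[k],'round') else o[k] for k in('clock','position','ee_rot','joint_pos','joint_velocities','ft_force')})
c=camera('wrist');print(c['fov_y'],c['cx'],c['cy'],-R.from_rotvec(c['rvec']).as_matrix().T@c['tvec'])
cv2.imwrite('pics/w2.png',c['color'][:,:,::-1])
E
```

```text
{'clock': 1.9167, 'position': array([ 0.4891, -0.1394,  0.1993]), 'ee_rot': array([-2.136e-01,  9.769e-01, -0.000e+00,  7.000e-04]), 'joint_pos': array([-0.5359,  0.0829,  0.7717,  1.8269, -0.0614,  1.2545,  2.2543]), 'joint_velocities': array([ 0.6015,  0.8746,  0.5896, -0.5977, -0.6515, -0.0152,  1.8307]), 'ft_force': array([0.5445, 0.9547, 0.1696])}
65.70646984690485 255.47005529351435 194.0655517229297 [ 0.41112391 -0.17519807  0.35310861]
```

View pics/w2.png

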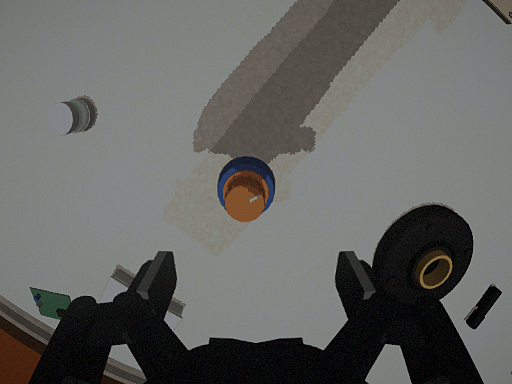

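The wrist view shows the plug at (245,200) and the socket at (433,270). I'll put the camera straight above the plug to measure it well.

Call:
apply_moves --rows '[{"x": -27, "y": -2, "z": 0, "ax": 0, "ay": 0, "az": 0, "gripper": 0}, {"x": -27, "y": -2, "z": 0, "ax": 0, "ay": 0, "az": 0, "gripper": 0}, {"x": -27, "y": -2, "z": 0, "ax": 0, "ay": 0, "az": 0, "gripper": 0}, {"x": -28, "y": -2, "z": 0, "ax": 0, "ay": 0, "az": 0, "gripper": 0}, {"x": 0, "y": 0, "z": 0, "ax": 0, "ay": 0, "az": 0, "gripper": 0}]'

```text
clock: 2.38
position: [0.5947, -0.0956, 0.1975]
ee_rot: [-0.215, 0.977, -0.0, -0.0]
ft_force: [-0.3, 1.1, 0.3]
grip_width: 1.0
grasp_force: 0.0
```

Call:
apply_moves --rows '[{"x": 0, "y": 0, "z": 0, "ax": 0, "ay": 0, "az": 0, "gripper": 0}, {"x": 0, "y": 0, "z": 0, "ax": 0, "ay": 0, "az": 0, "gripper": 0}]'

```text
clock: 2.55
position: [0.5906, -0.1001, 0.1987]
ee_rot: [-0.212, 0.977, -0.0, -0.0]
ft_force: [-0.4, -0.9, -0.9]
grip_width: 1.0
grasp_force: 0.0
```

```bash
cat >> h.py <<'E'
def hullcirc(c,m,z,amin=200,fish=True):
    for s,ce,p in blobs(m,amin):
        h=cv2.convexHull(p.astype(np.int32))[:,0].astype(float); P=onplane(c,h,z,fish); q,r=circ(P); print('  blob',s,'centre',q.round(4),'r',r.round(4),'resid',np.abs(np.linalg.norm(P[:,:2]-q,axis=1)-r).max().round(4))
E
python3 - <<'E'
from h import *
o=get_obs();print({k:o[k].round(4) for k in('position','ee_rot','joint_pos','joint_velocities')})
c=camera('wrist');print(-R.from_rotvec(c['rvec']).as_matrix().T@c['tvec'])
hsv=cv2.cvtColor(c['color'],cv2.COLOR_RGB2HSV)
orange=mask(c,(5,120,40),(22,255,255));blue=mask(c,(105,100,30),(125,255,255))
print('orange@.037');hullcirc(c,orange,.037);print('all@.0');hullcirc(c,orange|blue,.0);print('brass');hullcirc(c,mask(c,(15,60,50),(32,255,255)),.052)
cv2.imwrite('pics/w3.png',c['color'][:,:,::-1])
E
```

```text
{'position': array([ 0.5906, -0.1001,  0.1987]), 'ee_rot': array([-2.121e-01,  9.773e-01, -1.000e-04, -4.000e-04]), 'joint_pos': array([-0.4962,  0.3404,  0.7386,  1.5951, -0.2349,  1.2983,  2.2757]), 'joint_velocities': array([ 0.0022, -0.0265,  0.012 ,  0.0134, -0.0006,  0.0002,  0.0004])}
[ 0.5128822  -0.13557386  0.3526882 ]
orange@.037
  blob [ 226   71   50   49 1829] centre [ 0.5158 -0.1402] r 0.0257 resid 0.0003
  blob [437 176  38  45 866] centre [0.5073 0.158 ] r 0.0338 resid 0.0033
  blob [186 321  87  29 988] centre [ 0.8514 -0.0313] r 0.0636 resid 0.0146
  blob [   0  322   44   62 1826] centre [ 1.2497 -0.5183] r 0.1868 resid 0.064
all@.0
  blob [ 221   66   61   60 2709] centre [ 0.5161 -0.1405] r 0.0354 resid 0.0004
  blob [437 176  38  45 866] centre [0.5067 0.1924] r 0.0378 resid 0.0036
  blob [186 321  87  29 988] centre [ 0.891  -0.0191] r 0.071 resid 0.0163
  blob [   0  322   44   62 1826] centre [ 1.336  -0.5632] r 0.2086 resid 0.0715
brass
  blob [442 176  33  45 463] centre [0.5065 0.1457] r 0.0309 resid 0.0039
  blob [186 333  23  17 203] centre [ 0.8544 -0.0771] r 0.0207 resid 0.0038
```

View pics/w3.png

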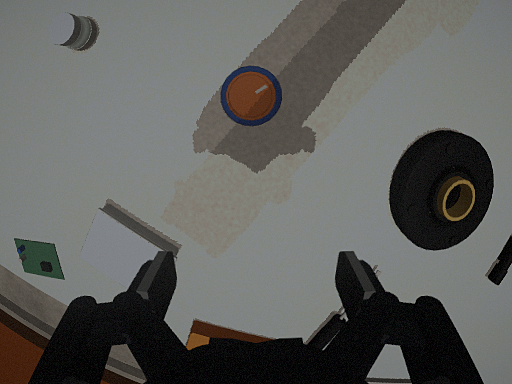

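The picture shows the plug at (251,96), right at the nadir, and both circle fits agree on (0.516,-0.140). The socket is at (459,199).

```bash
python3 - <<'E'
from h import *
plan([.516,-.1403,.11],0,4); plan([.516,-.1403,.051],0,1)
E
```

```text
{"x":21.1,"y":-1.4,"z":22.2,"az":0.0},{"x":21.1,"y":-1.4,"z":22.2,"az":0.0},{"x":21.1,"y":-1.4,"z":22.2,"az":0.0},{"x":21.1,"y":-1.4,"z":22.2,"az":0.0},
{"x":84.3,"y":-5.6,"z":148.0,"az":0.0},
```

Call:
apply_moves --rows '[{"x": 21, "y": -1.4, "z": 19, "ax": 0, "ay": 0, "az": 0, "gripper": 0}, {"x": 21, "y": -1.4, "z": 19, "ax": 0, "ay": 0, "az": 0, "gripper": 0}, {"x": 21, "y": -1.4, "z": 19, "ax": 0, "ay": 0, "az": 0, "gripper": 0}, {"x": 21.3, "y": -1.4, "z": 19, "ax": 0, "ay": 0, "az": 0, "gripper": 0}, {"x": 0, "y": 0, "z": 0, "ax": 0, "ay": 0, "az": 0, "gripper": 0}]'

```text
clock: 3.02
position: [0.5109, -0.142, 0.12]
ee_rot: [-0.21, 0.978, 0.001, -0.002]
ft_force: [-0.7, -0.3, 0.1]
grip_width: 1.004
grasp_force: 0.0
```

Call:
apply_moves --rows '[{"x": 0, "y": 0, "z": 0, "ax": 0, "ay": 0, "az": 0, "gripper": 0}, {"x": 0, "y": 0, "z": 0, "ax": 0, "ay": 0, "az": 0, "gripper": 0}]'

```text
clock: 3.18
position: [0.5171, -0.1395, 0.1238]
ee_rot: [-0.212, 0.977, 0.0, 0.001]
ft_force: [0.5, 0.5, -0.2]
grip_width: 0.997
grasp_force: 0.0
```

```bash
python3 - <<'E'
from h import *
plan([.516,-.1403,.051],0,3)
E
```

```text
{"x":0.5,"y":-0.1,"z":24.3,"az":0.0},{"x":0.5,"y":-0.1,"z":24.3,"az":0.0},{"x":0.5,"y":-0.1,"z":24.3,"az":0.0},
```

Call:
apply_moves --newtons 25 --rows '[{"x": 0.5, "y": 0, "z": 25, "ax": 0, "ay": 0, "az": 0, "gripper": 0}, {"x": 0.5, "y": 0, "z": 25, "ax": 0, "ay": 0, "az": 0, "gripper": 0}, {"x": 0, "y": 0, "z": 16, "ax": 0, "ay": 0, "az": 0, "gripper": 0}, {"x": 0, "y": 0, "z": 7, "ax": 0, "ay": 0, "az": 0, "gripper": 0}, {"x": 0, "y": 0, "z": 0, "ax": 0, "ay": 0, "az": 0, "gripper": 0}]'

```text
clock: 3.6
position: [0.5159, -0.1396, 0.0493]
ee_rot: [-0.213, 0.977, 0.0, -0.001]
ft_force: [-0.5, 0.2, -0.2]
grip_width: 1.002
grasp_force: 0.0
```

Call:
apply_moves --rows '[{"x": 0, "y": 0, "z": 0, "ax": 0, "ay": 0, "az": 0, "gripper": 0.2}, {"x": 0, "y": 0, "z": 0, "ax": 0, "ay": 0, "az": 0, "gripper": 0.3}, {"x": 0, "y": 0, "z": 0, "ax": 0, "ay": 0, "az": 0, "gripper": 1}, {"x": 0, "y": 0, "z": 0, "ax": 0, "ay": 0, "az": 0, "gripper": 1}, {"x": 0, "y": 0, "z": 0, "ax": 0, "ay": 0, "az": 0, "gripper": 1}]'

```text
clock: 4.02
position: [0.5167, -0.1401, 0.051]
ee_rot: [-0.212, 0.977, -0.0, 0.001]
ft_force: [-1.6, 1.8, 6.7]
grip_width: 0.47
grasp_force: 24.3
```

Call:
apply_moves --rows '[{"x": 0, "y": 0, "z": 0, "ax": 0, "ay": 0, "az": 0, "gripper": 1}, {"x": 0, "y": 0, "z": 0, "ax": 0, "ay": 0, "az": 0, "gripper": 1}, {"x": 0, "y": 0, "z": 0, "ax": 0, "ay": 0, "az": 0, "gripper": 1}]'

```text
clock: 4.27
position: [0.5167, -0.1401, 0.0511]
ee_rot: [-0.212, 0.977, -0.0, 0.001]
ft_force: [-1.1, 0.6, 6.6]
grip_width: 0.472
grasp_force: 24.4
```

```bash
python3 - <<'E'
from h import *
o=get_obs();print({k:o[k].round(4) if hasattr(o[k],'round') else o[k] for k in('clock','position','ee_rot','joint_pos','joint_velocities','ft_force')})
E
```

```text
{'clock': 4.2667, 'position': array([ 0.5167, -0.1401,  0.0511]), 'ee_rot': array([-0.2124,  0.9772, -0.    ,  0.001 ]), 'joint_pos': array([-0.4326,  0.3599,  0.7194,  1.9149, -0.2865,  0.9686,  2.418 ]), 'joint_velocities': array([ 0.0005,  0.0005,  0.0004, -0.0011, -0.0003,  0.0013, -0.0006]), 'ft_force': array([-1.0817,  0.5595,  6.6233])}
```

Call:
apply_moves --rows '[{"x": 0, "y": 0, "z": -15, "ax": 0, "ay": 0, "az": 0, "gripper": 1}, {"x": 0, "y": 0, "z": -34, "ax": 0, "ay": 0, "az": 0, "gripper": 1}, {"x": 0, "y": 0, "z": -40, "ax": 0, "ay": 0, "az": 0, "gripper": 1}, {"x": 0, "y": 0, "z": -40, "ax": 0, "ay": 0, "az": 0, "gripper": 1}, {"x": 0, "y": 0, "z": -30, "ax": 0, "ay": 0, "az": 0, "gripper": 1}]'

```text
clock: 4.68
position: [0.5163, -0.1406, 0.2125]
ee_rot: [-0.212, 0.977, -0.0, 0.001]
ft_force: [1.3, -0.5, -0.4]
grip_width: 0.472
grasp_force: 25.6
```

```bash
python3 - <<'E'
from h import *
o=get_obs();print(o['position'],o['joint_pos'][6],o['ft_force'],o['grasp_force']); plan([.585,.188,.211],0,10)
E
```

```text
[ 0.51626103 -0.14059006  0.21248379] 2.2853708590743893 [ 1.28515298 -0.4644027  -0.35431072] 25.60561180114746
{"x":-19.9,"y":27.1,"z":0.2,"az":0.0},{"x":-19.9,"y":27.1,"z":0.2,"az":0.0},{"x":-19.9,"y":27.1,"z":0.2,"az":0.0},{"x":-19.9,"y":27.1,"z":0.2,"az":0.0},{"x":-19.9,"y":27.1,"z":0.2,"az":0.0}
{"x":-19.9,"y":27.1,"z":0.2,"az":0.0},{"x":-19.9,"y":27.1,"z":0.2,"az":0.0},{"x":-19.9,"y":27.1,"z":0.2,"az":0.0},{"x":-19.9,"y":27.1,"z":0.2,"az":0.0},{"x":-19.9,"y":27.1,"z":0.2,"az":0.0}
```

Call:
apply_moves --rows '[{"x": -20, "y": 27, "z": 0, "ax": 0, "ay": 0, "az": 0, "gripper": 1}, {"x": -20, "y": 27, "z": 0, "ax": 0, "ay": 0, "az": 0, "gripper": 1}, {"x": -20, "y": 27, "z": 0, "ax": 0, "ay": 0, "az": 0, "gripper": 1}, {"x": -20, "y": 27, "z": 0, "ax": 0, "ay": 0, "az": 0, "gripper": 1}, {"x": -20, "y": 27, "z": 0, "ax": 0, "ay": 0, "az": 0, "gripper": 1}]'

```text
clock: 5.1
position: [0.5509, 0.0259, 0.2095]
ee_rot: [-0.212, 0.977, 0.0, 0.0]
ft_force: [-0.2, -0.7, -1.3]
grip_width: 0.471
grasp_force: 25.6
```

Call:
apply_moves --rows '[{"x": -20, "y": 27, "z": 0, "ax": 0, "ay": 0, "az": 0, "gripper": 1}, {"x": -20, "y": 27, "z": 0, "ax": 0, "ay": 0, "az": 0, "gripper": 1}, {"x": -20, "y": 27, "z": 0, "ax": 0, "ay": 0, "az": 0, "gripper": 1}, {"x": -20, "y": 27, "z": 0, "ax": 0, "ay": 0, "az": 0, "gripper": 1}, {"x": -20, "y": 27, "z": 0, "ax": 0, "ay": 0, "az": 0, "gripper": 1}]'

```text
clock: 5.52
position: [0.5858, 0.1903, 0.2093]
ee_rot: [-0.212, 0.977, 0.0, 0.0]
ft_force: [0.0, -0.3, -0.4]
grip_width: 0.468
grasp_force: 25.6
```

Call:
apply_moves --rows '[{"x": 0, "y": 0, "z": 0, "ax": 0, "ay": 0, "az": 0, "gripper": 1}, {"x": 0, "y": 0, "z": 0, "ax": 0, "ay": 0, "az": 0, "gripper": 1}, {"x": 0, "y": 0, "z": 0, "ax": 0, "ay": 0, "az": 0, "gripper": 1}]'

```text
clock: 5.77
position: [0.5858, 0.188, 0.209]
ee_rot: [-0.212, 0.977, -0.0, 0.0]
ft_force: [-0.4, -0.5, -1.3]
grip_width: 0.473
grasp_force: 25.6
```

```bash
python3 - <<'E'
from h import *
o=get_obs();print({k:o[k].round(4) if hasattr(o[k],'round') else o[k] for k in('clock','position','ee_rot','joint_pos','joint_velocities','ft_force')})
c=camera('wrist');print(-R.from_rotvec(c['rvec']).as_matrix().T@c['tvec'])
print('brass');hullcirc(c,mask(c,(12,60,50),(32,255,255)),.052,100)
print('dark');hullcirc(c,cv2.inRange(c['color'],(0,0,0),(60,60,60))|mask(c,(12,60,50),(32,255,255)),.036,3000)
cv2.imwrite('pics/w4.png',c['color'][:,:,::-1])
E
```

```text
{'clock': 5.7667, 'position': array([0.5858, 0.188 , 0.209 ]), 'ee_rot': array([-2.123e-01,  9.772e-01, -3.000e-04,  0.000e+00]), 'joint_pos': array([-0.8479,  0.3467,  0.5917,  1.5316, -0.1961,  1.3234,  1.7631]), 'joint_velocities': array([ 0.0162, -0.0128,  0.0171,  0.0109,  0.0009, -0.0002,  0.0007]), 'ft_force': array([-0.4029, -0.5066, -1.288 ])}
[0.50789752 0.15252414 0.3629994 ]
brass
  blob [ 228   67   55   54 1027] centre [0.5072 0.1514] r 0.0285 resid 0.0004
  blob [  35  255   87   67 1875] centre [0.8531 0.0026] r 0.0785 resid 0.0162
  blob [336 342  46  37 709] centre [0.7701 0.5011] r 0.0754 resid 0.0437
dark
  blob [  181    20   149   147 17115] centre [0.507  0.1514] r 0.0821 resid 0.0004
  blob [    0   241   469   143 33461] centre [1.203  0.4175] r 0.5629 resid 0.0662
```

View pics/w4.png

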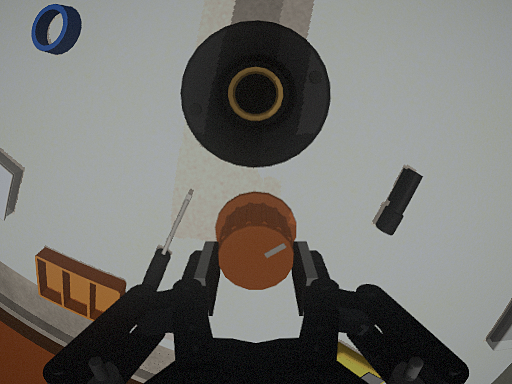

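The socket is at (255,94) and fits to (0.5071,0.1514). The plug sits upright and centred between the fingers at about (256,257). Next I'll go over the socket with some counter-clockwise pre-turn.

```bash
python3 - <<'E'
from h import *
plan([.5078,.1516,.107],-30,5)
E
```

```text
{"x":17.2,"y":-0.0,"z":20.4,"az":-6.0},{"x":17.1,"y":1.8,"z":20.4,"az":-6.0},{"x":16.8,"y":3.5,"z":20.4,"az":-6.0},{"x":16.3,"y":5.3,"z":20.4,"az":-6.0},{"x":15.7,"y":7.0,"z":20.4,"az":-6.0}
```

Call:
apply_moves --rows '[{"x": 17, "y": 0, "z": 20, "ax": 0, "ay": 0, "az": -6, "gripper": 1}, {"x": 17, "y": 2, "z": 20, "ax": 0, "ay": 0, "az": -6, "gripper": 1}, {"x": 17, "y": 3.5, "z": 20, "ax": 0, "ay": 0, "az": -6, "gripper": 1}, {"x": 16.5, "y": 5, "z": 20, "ax": 0, "ay": 0, "az": -6, "gripper": 1}, {"x": 15.5, "y": 7, "z": 20, "ax": 0, "ay": 0, "az": -6, "gripper": 1}]'

```text
clock: 6.23
position: [0.5071, 0.1511, 0.1085]
ee_rot: [-0.459, 0.888, 0.0, 0.0]
ft_force: [-0.3, -0.0, -0.5]
grip_width: 0.471
grasp_force: 25.6
```

Call:
apply_moves --rows '[{"x": 0, "y": 0, "z": 0, "ax": 0, "ay": 0, "az": 0, "gripper": 1}, {"x": 0, "y": 0, "z": 0, "ax": 0, "ay": 0, "az": 0, "gripper": 1}, {"x": 0, "y": 0, "z": 0, "ax": 0, "ay": 0, "az": 0, "gripper": 1}]'

```text
clock: 6.48
position: [0.5089, 0.1526, 0.1101]
ee_rot: [-0.457, 0.89, 0.0, 0.001]
ft_force: [0.5, -0.7, -0.7]
grip_width: 0.474
grasp_force: 25.6
```

```bash
cat >> h.py <<'E'
def st():
    o=get_obs(); Q=R.from_quat(o['ee_rot']); y=Q.apply([0,1,0])
    print('t%.2f'%o['clock'],'pos',(o['position']*1000).round(1),'yaw',np.degrees(np.arctan2(y[1],y[0])).round(1),'tilt',np.degrees(np.arccos(-Q.apply([0,0,1])[2])).round(2),'j7',o['joint_pos'][6].round(2),'F',o['ft_force'].round(1),'T',np.array(o['torque']).round(2),'grip',round(float(o['grasp_force']),1))
    d=Q.inv().apply(np.array([.5078,.1516,o['position'][2]])-o['position'])*1000; print('to axis, tool xy mm',d.round(1)[:2])
E
python3 -c "
from h import *
st()"
```

```text
t6.48 pos [508.9 152.6 110.1] yaw 144.4 tilt 0.12 j7 2.25 F [ 0.5 -0.7 -0.7] T [ 0.01 -0.02  0.01] grip 25.6
to axis, tool xy mm [1.4 0.3]
```

Call:
apply_moves --rows '[{"x": 1.3, "y": 0.3, "z": 6, "ax": 0, "ay": 0, "az": 0, "gripper": 1}, {"x": 0, "y": 0, "z": 6, "ax": 0, "ay": 0, "az": 0, "gripper": 1}, {"x": 0, "y": 0, "z": 6, "ax": 0, "ay": 0, "az": 0, "gripper": 1}, {"x": 0, "y": 0, "z": 3, "ax": 0, "ay": 0, "az": 0, "gripper": 1}, {"x": 0, "y": 0, "z": 0, "ax": 0, "ay": 0, "az": 0, "gripper": 1}]'

```text
clock: 6.9
position: [0.5064, 0.1519, 0.0869]
ee_rot: [-0.458, 0.889, -0.0, -0.001]
ft_force: [0.5, 0.0, -0.8]
grip_width: 0.468
grasp_force: 25.6
```

Call:
apply_moves --rows '[{"x": 0, "y": 0, "z": 1.5, "ax": 0, "ay": 0, "az": 0, "gripper": 1}, {"x": 0, "y": 0, "z": 1.5, "ax": 0, "ay": 0, "az": 0, "gripper": 1}, {"x": 0, "y": 0, "z": 0, "ax": 0, "ay": 0, "az": 0, "gripper": 1}, {"x": 0, "y": 0, "z": 0, "ax": 0, "ay": 0, "az": 0, "gripper": 1}]'

```text
clock: 7.23
position: [0.5071, 0.1522, 0.0852]
ee_rot: [-0.458, 0.889, 0.0, 0.0]
ft_force: [0.0, 0.6, 1.9]
grip_width: 0.473
grasp_force: 25.9
```

```bash
python3 -c "
from h import *
st()"
```

```text
t7.23 pos [507.1 152.2  85.2] yaw 144.5 tilt 0.04 j7 2.27 F [0.  0.6 1.9] T [0.05 0.08 0.06] grip 25.9
to axis, tool xy mm [ 0.1 -0.9]
```

Contact came at the riding height. I'll turn clockwise with a light preload and watch Fz.

Call:
apply_moves --rows '[{"x": 0, "y": 0, "z": 1.5, "ax": 0, "ay": 0, "az": 3, "gripper": 1}, {"x": 0, "y": 0, "z": 0, "ax": 0, "ay": 0, "az": 3, "gripper": 1}, {"x": 0, "y": 0, "z": 0, "ax": 0, "ay": 0, "az": 3, "gripper": 1}, {"x": 0, "y": 0, "z": 0, "ax": 0, "ay": 0, "az": 3, "gripper": 1}, {"x": 0, "y": 0, "z": 0, "ax": 0, "ay": 0, "az": 0, "gripper": 1}]'

```text
clock: 7.65
position: [0.507, 0.1524, 0.0838]
ee_rot: [-0.362, 0.932, 0.0, 0.0]
ft_force: [-0.8, 0.2, 2.5]
grip_width: 0.471
grasp_force: 26.0
```

```bash
python3 -c "
from h import *
st()"
```

```text
t7.65 pos [507.  152.4  83.8] yaw 132.4 tilt 0.05 j7 2.06 F [-0.8  0.2  2.5] T [ 0.15  0.23 -0.01] grip 26.0
to axis, tool xy mm [-0.  -1.1]
```

Call:
apply_moves --rows '[{"x": 0, "y": -0.8, "z": 0, "ax": 0, "ay": 0, "az": 3.5, "gripper": 1}, {"x": 0, "y": 0, "z": 0, "ax": 0, "ay": 0, "az": 3.5, "gripper": 1}, {"x": 0, "y": 0, "z": 0, "ax": 0, "ay": 0, "az": 3.5, "gripper": 1}, {"x": 0, "y": 0, "z": 0, "ax": 0, "ay": 0, "az": 3.5, "gripper": 1}, {"x": 0, "y": 0, "z": 0, "ax": 0, "ay": 0, "az": 0, "gripper": 1}]'

```text
clock: 8.07
position: [0.5073, 0.1514, 0.0833]
ee_rot: [-0.246, 0.969, -0.0, -0.0]
ft_force: [-1.0, 0.7, -0.5]
grip_width: 0.473
grasp_force: 25.7
```

```bash
python3 -c "
from h import *
st()"
```

```text
t8.07 pos [507.3 151.4  83.3] yaw 118.5 tilt 0.01 j7 1.83 F [-1.   0.7 -0.5] T [ 0.03  0.   -0.09] grip 25.7
to axis, tool xy mm [-0.5 -0. ]
```

Fz has vanished, so the pins are in a start. I'll lower gently.

Call:
apply_moves --rows '[{"x": 0, "y": 0, "z": 2, "ax": 0, "ay": 0, "az": 0, "gripper": 1}, {"x": 0, "y": 0, "z": 1.5, "ax": 0, "ay": 0, "az": 0, "gripper": 1}, {"x": 0, "y": 0, "z": 0, "ax": 0, "ay": 0, "az": 0, "gripper": 1}]'

```text
clock: 8.32
position: [0.5071, 0.1514, 0.0795]
ee_rot: [-0.247, 0.969, -0.0, -0.0]
ft_force: [0.1, -0.6, -1.4]
grip_width: 0.47
grasp_force: 25.7
```

Call:
apply_moves --rows '[{"x": 0, "y": 0, "z": 2, "ax": 0, "ay": 0, "az": 0, "gripper": 1}, {"x": 0, "y": 0, "z": 1, "ax": 0, "ay": 0, "az": 0, "gripper": 1}, {"x": 0, "y": 0, "z": 0, "ax": 0, "ay": 0, "az": 0, "gripper": 1}, {"x": 0, "y": 0, "z": 0, "ax": 0, "ay": 0, "az": 0, "gripper": 1}]'

```text
clock: 8.65
position: [0.5075, 0.1515, 0.077]
ee_rot: [-0.247, 0.969, 0.0, 0.0]
ft_force: [0.4, -0.0, 1.1]
grip_width: 0.47
grasp_force: 25.8
```

```bash
python3 -c "
from h import *
st()"
```

```text
t8.65 pos [507.5 151.5  77. ] yaw 118.5 tilt 0.02 j7 1.84 F [ 0.4 -0.   1.1] T [-0.02  0.06  0.02] grip 25.8
to axis, tool xy mm [-0.3 -0. ]
```

Call:
apply_moves --rows '[{"x": 0, "y": 0, "z": 0, "ax": 0, "ay": 0, "az": 3, "gripper": 1}, {"x": 0, "y": 0, "z": 0, "ax": 0, "ay": 0, "az": 3, "gripper": 1}, {"x": 0, "y": 0, "z": 0, "ax": 0, "ay": 0, "az": 3, "gripper": 1}, {"x": 0, "y": 0, "z": 0, "ax": 0, "ay": 0, "az": 0, "gripper": 1}]'

```text
clock: 8.98
position: [0.5075, 0.1515, 0.0771]
ee_rot: [-0.169, 0.986, 0.0, 0.0]
ft_force: [0.5, -0.3, 0.9]
grip_width: 0.471
grasp_force: 25.8
```

```bash
python3 -c "
from h import *
st()"
```

```text
t8.98 pos [507.5 151.5  77.1] yaw 109.4 tilt 0.02 j7 1.69 F [ 0.5 -0.3  0.9] T [-0.01 -0.02  0.02] grip 25.8
to axis, tool xy mm [-0.3 -0. ]
```

Call:
apply_moves --rows '[{"x": 0, "y": 0, "z": 0.3, "ax": 0, "ay": 0, "az": 3, "gripper": 1}, {"x": 0, "y": 0, "z": 0, "ax": 0, "ay": 0, "az": 3, "gripper": 1}, {"x": 0, "y": 0, "z": 0, "ax": 0, "ay": 0, "az": 3, "gripper": 1}, {"x": 0, "y": 0, "z": 0, "ax": 0, "ay": 0, "az": 0, "gripper": 1}]'

```text
clock: 9.32
position: [0.5076, 0.1516, 0.0768]
ee_rot: [-0.092, 0.996, 0.0, 0.0]
ft_force: [0.6, 0.1, 1.9]
grip_width: 0.47
grasp_force: 25.9
```

```bash
python3 -c "
from h import *
st()"
```

```text
t9.32 pos [507.6 151.6  76.8] yaw 100.5 tilt 0.03 j7 1.54 F [0.6 0.1 1.9] T [ 0.1  -0.   -0.01] grip 25.9
to axis, tool xy mm [-0.2 -0.1]
```

Call:
apply_moves --rows '[{"x": 0, "y": 0, "z": 0.2, "ax": 0, "ay": 0, "az": 3, "gripper": 1}, {"x": 0, "y": 0, "z": 0, "ax": 0, "ay": 0, "az": 3, "gripper": 1}, {"x": 0, "y": 0, "z": 0, "ax": 0, "ay": 0, "az": 3, "gripper": 1}, {"x": 0, "y": 0, "z": 0, "ax": 0, "ay": 0, "az": 0, "gripper": 1}]'

```text
clock: 9.65
position: [0.5076, 0.1517, 0.0766]
ee_rot: [-0.014, 1.0, 0.0, 0.0]
ft_force: [-0.3, 1.2, 1.8]
grip_width: 0.473
grasp_force: 25.9
```

```bash
python3 -c "
from h import *
st()"
```

```text
t9.65 pos [507.6 151.7  76.6] yaw 91.6 tilt 0.03 j7 1.39 F [-0.3  1.2  1.8] T [ 0.1  -0.07  0.14] grip 25.9
to axis, tool xy mm [-0.2 -0.1]
```

Call:
apply_moves --rows '[{"x": 0, "y": 0, "z": 0, "ax": 0, "ay": 0, "az": 2, "gripper": 1}, {"x": 0, "y": 0, "z": 0, "ax": 0, "ay": 0, "az": 1, "gripper": 1}, {"x": 0, "y": 0, "z": 0, "ax": 0, "ay": 0, "az": 0, "gripper": 1}]'

```text
clock: 9.9
position: [0.5075, 0.1516, 0.0765]
ee_rot: [0.012, 1.0, 0.0, 0.0]
ft_force: [0.7, 1.6, 2.2]
grip_width: 0.472
grasp_force: 25.9
```

```bash
python3 -c "
from h import *
st()"
```

```text
t9.90 pos [507.5 151.6  76.5] yaw 88.6 tilt 0.03 j7 1.35 F [0.7 1.6 2.2] T [ 0.14 -0.11  0.2 ] grip 25.9
to axis, tool xy mm [-0.3 -0. ]
```

It has bound: the torque follows the mount's stiffness with no sinking, and the bind is at yaw of about 98.3°. I'll turn back to 123°, lift, then go round to 44°.

Call:
apply_moves --rows '[{"x": 0, "y": 0, "z": 0, "ax": 0, "ay": 0, "az": -6.9, "gripper": 1}, {"x": 0, "y": 0, "z": 0, "ax": 0, "ay": 0, "az": -6.9, "gripper": 1}, {"x": 0, "y": 0, "z": 0, "ax": 0, "ay": 0, "az": -6.9, "gripper": 1}, {"x": 0, "y": 0, "z": 0, "ax": 0, "ay": 0, "az": -6.9, "gripper": 1}, {"x": 0, "y": 0, "z": 0, "ax": 0, "ay": 0, "az": -6.8, "gripper": 1}]'

```text
clock: 10.32
position: [0.5076, 0.1517, 0.0766]
ee_rot: [-0.288, 0.958, 0.0, 0.0]
ft_force: [0.6, 0.9, 2.3]
grip_width: 0.469
grasp_force: 25.9
```

Call:
apply_moves --rows '[{"x": 0, "y": 0, "z": -2, "ax": 0, "ay": 0, "az": 0, "gripper": 1}, {"x": 0, "y": 0, "z": -3, "ax": 0, "ay": 0, "az": 0, "gripper": 1}, {"x": 0, "y": 0, "z": 0, "ax": 0, "ay": 0, "az": 0, "gripper": 1}]'

```text
clock: 10.57
position: [0.5074, 0.1513, 0.0818]
ee_rot: [-0.282, 0.959, 0.0, 0.0]
ft_force: [-0.6, -0.7, -0.1]
grip_width: 0.471
grasp_force: 25.7
```

```bash
python3 -c "
from h import *
st()"
```

```text
t10.57 pos [507.4 151.3  81.8] yaw 122.7 tilt 0.0 j7 1.91 F [-0.6 -0.7 -0.1] T [ 0.04 -0.01  0.02] grip 25.7
to axis, tool xy mm [-0.5  0.1]
```

Free. I'll lift clear to about 91 mm and turn 78.7° clockwise.

Call:
apply_moves --rows '[{"x": 0, "y": 0, "z": -5, "ax": 0, "ay": 0, "az": 0, "gripper": 1}, {"x": 0, "y": 0, "z": -5, "ax": 0, "ay": 0, "az": 0, "gripper": 1}, {"x": 0, "y": 0, "z": 0, "ax": 0, "ay": 0, "az": 0, "gripper": 1}, {"x": 0, "y": 0, "z": 0, "ax": 0, "ay": 0, "az": 0, "gripper": 1}, {"x": 0, "y": 0, "z": 0, "ax": 0, "ay": 0, "az": 6, "gripper": 1}]'

```text
clock: 10.98
position: [0.5074, 0.1515, 0.0915]
ee_rot: [-0.234, 0.972, 0.0, 0.0]
ft_force: [-0.7, -0.1, -0.4]
grip_width: 0.47
grasp_force: 25.7
```

Call:
apply_moves --rows '[{"x": 0, "y": 0, "z": 0, "ax": 0, "ay": 0, "az": 6, "gripper": 1}, {"x": 0, "y": 0, "z": 0, "ax": 0, "ay": 0, "az": 6, "gripper": 1}, {"x": 0, "y": 0, "z": 0, "ax": 0, "ay": 0, "az": 6, "gripper": 1}, {"x": 0, "y": 0, "z": 0, "ax": 0, "ay": 0, "az": 6, "gripper": 1}, {"x": 0, "y": 0, "z": 0, "ax": 0, "ay": 0, "az": 6, "gripper": 1}]'

```text
clock: 11.4
position: [0.5072, 0.1514, 0.0913]
ee_rot: [0.03, 1.0, -0.0, -0.0]
ft_force: [-0.1, -0.6, -0.9]
grip_width: 0.469
grasp_force: 25.7
```

Call:
apply_moves --rows '[{"x": 0, "y": 0, "z": 0, "ax": 0, "ay": 0, "az": 6, "gripper": 1}, {"x": 0, "y": 0, "z": 0, "ax": 0, "ay": 0, "az": 6, "gripper": 1}, {"x": 0, "y": 0, "z": 0, "ax": 0, "ay": 0, "az": 6, "gripper": 1}, {"x": 0, "y": 0, "z": 0, "ax": 0, "ay": 0, "az": 6, "gripper": 1}, {"x": 0, "y": 0, "z": 0, "ax": 0, "ay": 0, "az": 6, "gripper": 1}]'

```text
clock: 11.82
position: [0.5072, 0.1515, 0.0913]
ee_rot: [0.287, 0.958, -0.0, -0.0]
ft_force: [0.6, 0.0, -0.9]
grip_width: 0.468
grasp_force: 25.7
```

Call:
apply_moves --rows '[{"x": 0, "y": 0, "z": 0, "ax": 0, "ay": 0, "az": 6, "gripper": 1}, {"x": 0, "y": 0, "z": 0, "ax": 0, "ay": 0, "az": 6, "gripper": 1}, {"x": 0, "y": 0, "z": 0, "ax": 0, "ay": 0, "az": 0, "gripper": 1}, {"x": 0, "y": 0, "z": 0, "ax": 0, "ay": 0, "az": 0, "gripper": 1}]'

```text
clock: 12.15
position: [0.5073, 0.1515, 0.0913]
ee_rot: [0.382, 0.924, -0.0, -0.0]
ft_force: [-0.7, 0.2, -0.7]
grip_width: 0.473
grasp_force: 25.7
```

```bash
python3 -c "
from h import *
st()"
```

```text
t12.15 pos [507.3 151.5  91.3] yaw 45.1 tilt 0.01 j7 0.61 F [-0.7  0.2 -0.7] T [ 0.   -0.01 -0.01] grip 25.7
to axis, tool xy mm [-0.3  0.4]
```

Now I'll lower gently to 82 mm, below the riding height. If the pins are not in a start, that gives about 3 N at most.

Call:
apply_moves --rows '[{"x": 0, "y": 0, "z": 3, "ax": 0, "ay": 0, "az": 1, "gripper": 1}, {"x": 0, "y": 0, "z": 3, "ax": 0, "ay": 0, "az": 0, "gripper": 1}, {"x": 0, "y": 0, "z": 2, "ax": 0, "ay": 0, "az": 0, "gripper": 1}, {"x": 0, "y": 0, "z": 1, "ax": 0, "ay": 0, "az": 0, "gripper": 1}, {"x": 0, "y": 0, "z": 0, "ax": 0, "ay": 0, "az": 0, "gripper": 1}]'

```text
clock: 12.57
position: [0.5072, 0.1513, 0.082]
ee_rot: [0.391, 0.92, -0.0, -0.0]
ft_force: [0.3, -0.2, -1.0]
grip_width: 0.466
grasp_force: 25.7
```

```bash
python3 -c "
from h import *
st()"
```

```text
t12.57 pos [507.2 151.3  82. ] yaw 44.0 tilt 0.03 j7 0.6 F [ 0.3 -0.2 -1. ] T [ 0.03 -0.03 -0.01] grip 25.7
to axis, tool xy mm [-0.2  0.6]
```

In the good start. I'll drop the last 5.5 mm.

Call:
apply_moves --rows '[{"x": 0, "y": 0, "z": 2, "ax": 0, "ay": 0, "az": 0, "gripper": 1}, {"x": 0, "y": 0, "z": 2, "ax": 0, "ay": 0, "az": 0, "gripper": 1}, {"x": 0, "y": 0, "z": 1.2, "ax": 0, "ay": 0, "az": 0, "gripper": 1}, {"x": 0, "y": 0, "z": 0, "ax": 0, "ay": 0, "az": 0, "gripper": 1}, {"x": 0, "y": 0, "z": 0, "ax": 0, "ay": 0, "az": 0, "gripper": 1}]'

```text
clock: 12.98
position: [0.5074, 0.1514, 0.0772]
ee_rot: [0.391, 0.92, 0.0, -0.0]
ft_force: [0.2, 0.1, -0.7]
grip_width: 0.471
grasp_force: 25.7
```

Call:
apply_moves --rows '[{"x": 0, "y": 0, "z": 0, "ax": 0, "ay": 0, "az": 3, "gripper": 1}, {"x": 0, "y": 0, "z": 0, "ax": 0, "ay": 0, "az": 3, "gripper": 1}, {"x": 0, "y": 0, "z": 0, "ax": 0, "ay": 0, "az": 3, "gripper": 1}, {"x": 0, "y": 0, "z": 0, "ax": 0, "ay": 0, "az": 0, "gripper": 1}]'

```text
clock: 13.32
position: [0.5073, 0.1515, 0.0772]
ee_rot: [0.463, 0.886, 0.0, -0.0]
ft_force: [0.1, 0.2, -0.9]
grip_width: 0.471
grasp_force: 25.7
```

```bash
python3 -c "
from h import *
st()"
```

```text
t13.32 pos [507.3 151.5  77.2] yaw 34.8 tilt 0.0 j7 0.46 F [ 0.1  0.2 -0.9] T [ 0.   -0.01  0.01] grip 25.7
to axis, tool xy mm [-0.2  0.4]
```

Call:
apply_moves --rows '[{"x": 0, "y": 0, "z": 0.5, "ax": 0, "ay": 0, "az": 3, "gripper": 1}, {"x": 0, "y": 0, "z": 0.3, "ax": 0, "ay": 0, "az": 3, "gripper": 1}, {"x": 0, "y": 0, "z": 0.2, "ax": 0, "ay": 0, "az": 3, "gripper": 1}, {"x": 0, "y": 0, "z": 0, "ax": 0, "ay": 0, "az": 0, "gripper": 1}, {"x": 0, "y": 0, "z": 0, "ax": 0, "ay": 0, "az": 0, "gripper": 1}]'

```text
clock: 13.73
position: [0.5077, 0.1517, 0.0765]
ee_rot: [0.529, 0.849, 0.0, 0.0]
ft_force: [1.0, 1.0, 1.0]
grip_width: 0.474
grasp_force: 25.9
```

```bash
python3 -c "
from h import *
st()"
```

```text
t13.73 pos [507.7 151.7  76.5] yaw 26.1 tilt 0.05 j7 0.32 F [1. 1. 1.] T [ 0.05 -0.22 -0.02] grip 25.9
to axis, tool xy mm [-0.1  0. ]
```

Call:
apply_moves --rows '[{"x": 0, "y": 0, "z": 0.2, "ax": 0, "ay": 0, "az": 3, "gripper": 1}, {"x": 0, "y": 0, "z": 0.2, "ax": 0, "ay": 0, "az": 3, "gripper": 1}, {"x": 0, "y": 0, "z": 0.2, "ax": 0, "ay": 0, "az": 3, "gripper": 1}, {"x": 0, "y": 0, "z": 0, "ax": 0, "ay": 0, "az": 0, "gripper": 1}]'

```text
clock: 14.07
position: [0.5076, 0.1515, 0.0757]
ee_rot: [0.595, 0.803, 0.0, 0.0]
ft_force: [0.0, 0.5, 1.4]
grip_width: 0.467
grasp_force: 25.9
```

```bash
python3 -c "
from h import *
st()"
```

```text
t14.07 pos [507.6 151.5  75.7] yaw 16.9 tilt 0.03 j7 0.18 F [0.  0.5 1.4] T [ 0.02 -0.2   0.02] grip 25.9
to axis, tool xy mm [0.  0.2]
```

Call:
apply_moves --rows '[{"x": 0, "y": 0, "z": 0.3, "ax": 0, "ay": 0, "az": 3, "gripper": 1}, {"x": 0, "y": 0, "z": 0.2, "ax": 0, "ay": 0, "az": 3, "gripper": 1}, {"x": 0, "y": 0, "z": 0.2, "ax": 0, "ay": 0, "az": 3, "gripper": 1}, {"x": 0, "y": 0, "z": 0.2, "ax": 0, "ay": 0, "az": 3, "gripper": 1}, {"x": 0, "y": 0, "z": 0, "ax": 0, "ay": 0, "az": 0, "gripper": 1}]'

```text
clock: 14.48
position: [0.5075, 0.1515, 0.0748]
ee_rot: [0.676, 0.737, 0.0, 0.0]
ft_force: [1.5, 0.4, 1.4]
grip_width: 0.471
grasp_force: 25.9
```

```bash
python3 -c "
from h import *
st()"
```

```text
t14.48 pos [507.5 151.5  74.8] yaw 5.0 tilt 0.02 j7 -0.01 F [1.5 0.4 1.4] T [ 0.02 -0.08  0.01] grip 25.9
to axis, tool xy mm [0.1 0.3]
```

Call:
apply_moves --rows '[{"x": 0, "y": 0, "z": 0.3, "ax": 0, "ay": 0, "az": 3, "gripper": 1}, {"x": 0, "y": 0, "z": 0.2, "ax": 0, "ay": 0, "az": 3, "gripper": 1}, {"x": 0, "y": 0, "z": 0.2, "ax": 0, "ay": 0, "az": 3, "gripper": 1}, {"x": 0, "y": 0, "z": 0.2, "ax": 0, "ay": 0, "az": 3, "gripper": 1}, {"x": 0, "y": 0, "z": 0, "ax": 0, "ay": 0, "az": 0, "gripper": 1}]'

```text
clock: 14.9
position: [0.5075, 0.1514, 0.0739]
ee_rot: [0.749, 0.663, 0.0, 0.0]
ft_force: [1.1, 1.0, 1.6]
grip_width: 0.471
grasp_force: 25.9
```

```bash
python3 -c "
from h import *
st()"
```

```text
t14.90 pos [507.5 151.4  73.9] yaw -7.0 tilt 0.01 j7 -0.19 F [1.1 1.  1.6] T [-0.03 -0.12  0.02] grip 25.9
to axis, tool xy mm [0.2 0.3]
```

Call:
apply_moves --rows '[{"x": 0, "y": 0, "z": 0.2, "ax": 0, "ay": 0, "az": 3, "gripper": 1}, {"x": 0, "y": 0, "z": 0.2, "ax": 0, "ay": 0, "az": 3, "gripper": 1}, {"x": 0, "y": 0, "z": 0.2, "ax": 0, "ay": 0, "az": 3, "gripper": 1}, {"x": 0, "y": 0, "z": 0, "ax": 0, "ay": 0, "az": 0, "gripper": 1}]'

```text
clock: 15.23
position: [0.5072, 0.1515, 0.0731]
ee_rot: [0.798, 0.602, -0.0, -0.0]
ft_force: [0.3, 0.4, 1.5]
grip_width: 0.472
grasp_force: 25.9
```

```bash
python3 -c "
from h import *
st()"
```

```text
t15.23 pos [507.2 151.5  73.1] yaw -15.9 tilt 0.02 j7 -0.33 F [0.3 0.4 1.5] T [ 0.07  0.07 -0.  ] grip 25.9
to axis, tool xy mm [0.3 0.5]
```

Call:
apply_moves --rows '[{"x": 0, "y": 0, "z": 0.1, "ax": 0, "ay": 0, "az": 3, "gripper": 1}, {"x": 0, "y": 0, "z": 0.1, "ax": 0, "ay": 0, "az": 3, "gripper": 1}, {"x": 0, "y": 0, "z": 0, "ax": 0, "ay": 0, "az": 2, "gripper": 1}, {"x": 0, "y": 0, "z": 0, "ax": 0, "ay": 0, "az": 0, "gripper": 1}]'

```text
clock: 15.57
position: [0.5071, 0.1515, 0.0729]
ee_rot: [0.838, 0.546, -0.0, -0.0]
ft_force: [-1.5, 0.6, 0.9]
grip_width: 0.471
grasp_force: 25.9
```

```bash
python3 -c "
from h import *
st()"
```

```text
t15.57 pos [507.1 151.5  72.9] yaw -23.9 tilt 0.03 j7 -0.45 F [-1.5  0.6  0.9] T [0.1  0.18 0.07] grip 25.9
to axis, tool xy mm [0.3 0.6]
```

Call:
apply_moves --rows '[{"x": 0, "y": 0, "z": 0.1, "ax": 0, "ay": 0, "az": 2, "gripper": 1}, {"x": 0, "y": 0, "z": 0.1, "ax": 0, "ay": 0, "az": 2, "gripper": 1}, {"x": 0, "y": 0, "z": 0, "ax": 0, "ay": 0, "az": 0, "gripper": 1}]'

```text
clock: 15.82
position: [0.5072, 0.1516, 0.0727]
ee_rot: [0.857, 0.516, -0.0, -0.0]
ft_force: [-1.3, 0.6, 1.9]
grip_width: 0.473
grasp_force: 25.9
```

```bash
python3 -c "
from h import *
st()"
```

```text
t15.82 pos [507.2 151.6  72.7] yaw -27.9 tilt 0.03 j7 -0.51 F [-1.3  0.6  1.9] T [0.24 0.31 0.18] grip 25.9
to axis, tool xy mm [0.3 0.6]
```

Home stop reached: the torque is rising and the plug has sunk 4 mm. I'll relax the twist and release.

Call:
apply_moves --rows '[{"x": 0, "y": 0, "z": 0, "ax": 0, "ay": 0, "az": -4, "gripper": 1}, {"x": 0, "y": 0, "z": 0, "ax": 0, "ay": 0, "az": -4, "gripper": 1}, {"x": 0, "y": 0, "z": 0, "ax": 0, "ay": 0, "az": 0, "gripper": 1}, {"x": 0, "y": 0, "z": 0, "ax": 0, "ay": 0, "az": 0, "gripper": 1}]'

```text
clock: 16.15
position: [0.5072, 0.1515, 0.0728]
ee_rot: [0.819, 0.573, -0.0, -0.0]
ft_force: [-0.6, 0.1, 2.0]
grip_width: 0.473
grasp_force: 25.9
```

```bash
python3 -c "
from h import *
st()"
```

```text
t16.15 pos [507.2 151.5  72.8] yaw -20.0 tilt 0.04 j7 -0.39 F [-0.6  0.1  2. ] T [0.11 0.27 0.04] grip 25.9
to axis, tool xy mm [0.3 0.5]
```

Call:
apply_moves --newtons 20 --rows '[{"x": 0, "y": 0, "z": 0, "ax": 0, "ay": 0, "az": 0, "gripper": 0.45}, {"x": 0, "y": 0, "z": 0, "ax": 0, "ay": 0, "az": 0, "gripper": 0.3}, {"x": 0, "y": 0, "z": 0, "ax": 0, "ay": 0, "az": 0, "gripper": 0}, {"x": 0, "y": 0, "z": 0, "ax": 0, "ay": 0, "az": 0, "gripper": 0}, {"x": 0, "y": 0, "z": 0, "ax": 0, "ay": 0, "az": 0, "gripper": 0}]'

```text
clock: 16.57
position: [0.5074, 0.1514, 0.0727]
ee_rot: [0.82, 0.573, -0.0, 0.0]
ft_force: [-0.5, 0.2, 0.6]
grip_width: 1.002
grasp_force: 0.0
```

Call:
apply_moves --rows '[{"x": 0, "y": 0, "z": 0, "ax": 0, "ay": 0, "az": 0, "gripper": 0}, {"x": 0, "y": 0, "z": -5, "ax": 0, "ay": 0, "az": 0, "gripper": 0}, {"x": 0, "y": 0, "z": -30, "ax": 0, "ay": 0, "az": 0, "gripper": 0}, {"x": 0, "y": 0, "z": -40, "ax": 0, "ay": 0, "az": 0, "gripper": 0}, {"x": 0, "y": 0, "z": -40, "ax": 0, "ay": 0, "az": 0, "gripper": 0}]'

```text
clock: 16.98
position: [0.5068, 0.1506, 0.189]
ee_rot: [0.82, 0.573, -0.001, 0.0]
ft_force: [-0.2, 0.7, 1.0]
grip_width: 1.004
grasp_force: 0.0
```

```bash
python3 - <<'E'
from h import *
st(); plan([.507-.09,.1515+.0,.2],0,1)
c=camera('wrist'); P=-R.from_rotvec(c['rvec']).as_matrix().T@c['tvec'];print(P)
for z in (.058,):hullcirc(c,mask(c,(3,120,40),(22,255,255)),z)
w=cv2.imwrite('pics/w5.png',c['color'][:,:,::-1])
c=camera('scene'); cv2.imwrite('pics/s5.png',cv2.resize(c['color'][110:210,240:370,::-1],None,fx=5,fy=5,interpolation=cv2.INTER_CUBIC))
E
```

```text
t16.98 pos [506.8 150.6 189. ] yaw -20.1 tilt 0.12 j7 -0.52 F [-0.2  0.7  1. ] T [ 0.05 -0.03  0.  ] grip 0.0
to axis, tool xy mm [1.3 0.6]
{"x":-30.1,"y":-84.7,"z":-10.9,"az":0.0},
[0.53568903 0.23025315 0.34278405]
  blob [ 490  130   22  108 1626] centre [0.8381 0.0301] r 0.0796 resid 0.0104
  blob [ 228  146   57   66 2724] centre [0.5065 0.1512] r 0.0314 resid 0.004
```

View pics/w5.png

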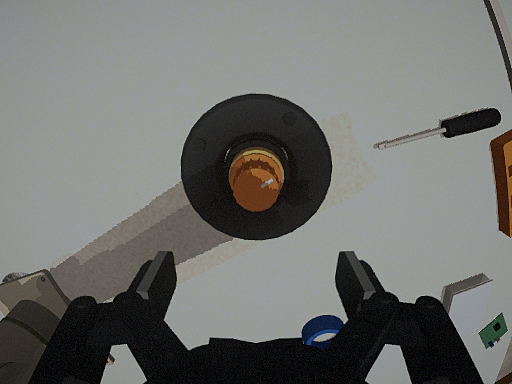

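View pics/s5.png

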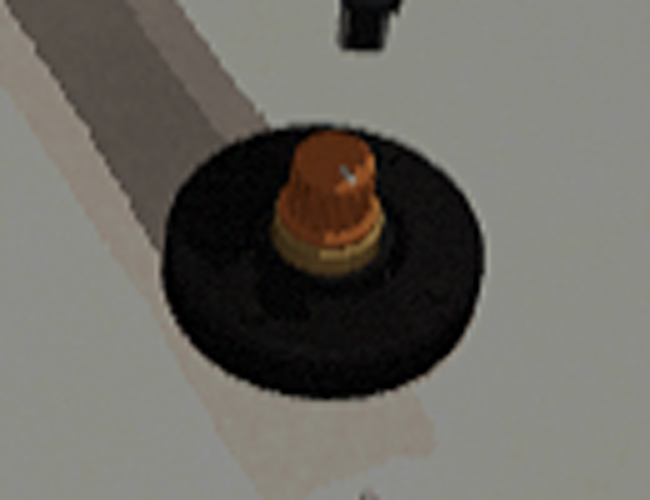

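The pictures show the plug upright with its flange just on the brass rim (wrist view (257,185)). The fingers are clear of it and the neighbours are untouched.

Call:
apply_moves --rows '[{"x": 0, "y": 0, "z": 0, "ax": 0, "ay": 0, "az": 0, "gripper": 0}, {"x": 0, "y": 0, "z": 0, "ax": 0, "ay": 0, "az": 0, "gripper": 0}, {"x": 0, "y": 0, "z": 0, "ax": 0, "ay": 0, "az": 0, "gripper": 0}]'

```text
clock: 17.33
position: [0.5067, 0.1513, 0.1869]
ee_rot: [0.819, 0.573, -0.001, -0.0]
ft_force: [-0.1, -0.3, 0.9]
grip_width: 1.0
grasp_force: 0.0
```

```bash
python3 -c "
from workcell import *
print(hand_in())"
```

```text
the job is handed in; nothing more can be done
None
```

The plug is screwed home in the brass socket and released, after backing out of the spoiled start once; the job was handed in at about 17 s, and no verdict came back.

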